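# Draw a bent copper busbar out of its slotted bin

### The job

Swing the yellow hold-down flap of the blue busbar bin up past vertical and lower it gently onto its stop at the back, and leave it open. Then tilt the copper busbar up so that it clears the sill, draw it out through its slot in the front wall, and lay it in both saddles of the white-and-black rest, tab upward and centred along the rest. Leave the aluminium busbar in the bin and do not disturb the tape roll, pots and tools around.

Things in the scene. Friction and masses are not known exactly. Their poses are not given: they have to be found in the camera images.
- busbar_bin: Blue bin fixed to the desk, 200 x 156 mm, walls 5 mm. Origin: centre of its underside; z up, -x to the slotted front wall. Floor top z = 5 mm, inner length x = -95 to 95 mm. Front rim and side walls before x = -60 mm: z = 50 mm; other walls 36 mm. Two lanes along x at y = +45 and -45 mm, each with one bar between floor ribs 26 mm apart (ribs from x = -5 mm back); which bar is in which lane varies.
- hood_edge (a point): Middle of the lower front edge of the bin's fixed hood: bin x = -20, y = 0, z = 34 mm. The hood covers all behind it (x = -20 to 100 mm, underside z = 34 mm, top 38 mm), so no bar can be lifted straight out. Small dark lugs on its front corners (y = +-70 mm) reach z = 60 mm.
- slot_a (a point): Middle of the sill of one slot: bin x = -97.5, y = +45, z = 24 mm. The slot in the 5 mm front wall is 26 mm wide, from the sill to the rim (z = 50 mm), open at the top. A bar must be tilted 7 to 12 degrees, tab end up, rear end staying on the floor, to clear the sill without hitting the hood; then it can be drawn out along its own length.
- slot_b (a point): The same for the other slot: bin x = -97.5, y = -45, z = 24 mm.
- flap (a joint): Angle (rad) of the yellow hold-down flap: 0 = shut, tongues over the bars hinder tilting them; grows as it swings up and back; 2.0 = resting on its stop, leaning back past vertical. Axis parallel to the bin's y through point flap_hinge. It turns freely: the flap (0.1 kg) balances at about 1.4 rad, falls shut below that and drops onto the stop beyond it unless held.
- flap_hinge (a point): Point on the flap's hinge axis, mid-width: bin x = -20, y = 0, z = 44 mm. Fixed to the bin.
- flap_bar (a point): Middle of the flap's dark round pull bar, 10 mm thick, parallel to the hinge, 66 mm from its axis, 52 mm clear between its two stays. Flap shut: bin x = -75, y = 0, z = 80 mm, between the two tabs; on the stop: bin x = +36, z = 79 mm. Between the stays no plate comes within 40 mm of it. Gripped with fingers closing along the bin's x, it turns in the fingers, so the gripper may stay upright.
- copper_bar: Copper-coloured busbar, bent strip 20 mm wide, 6 mm thick, about 0.16 kg: a straight leg 170 mm long with a tab bent up at one end, top 90 mm above the leg's underside. Origin: centre of the leg's underside; x along the leg, tab at x = -85 to -79 mm, rear end at x = +85 mm; z up along the tab. It starts flat on the bin's floor, tab next to the front wall.
- copper_bar_tab (a point): Grasp point on the copper bar's tab: bar x = -82, y = 0, z = 72 mm, 18 mm below the tab's top. The tab is 6 mm thick (bar x) and 20 mm wide (bar y).
- copper_bar_rear (a point): Middle of the rear end of the copper bar's leg (bar x = +85, z = 3 mm).
- aluminium_bar: Silver-grey aluminium busbar of the same shape, size and frame as the copper one; lies in the other lane and stays there.
- rest: Fixed rest: black base 150 x 60 x 8 mm with two white saddle blocks 20 mm thick at x = -45 and +45 mm. Origin: centre of its underside; x along the rest; z up. Each saddle has a notch 26 mm wide centred on y = 0, floor at z = 26 mm, cheeks flaring outward up to about 42 mm. The bar's leg lies along x in both notches, tab overhanging either end.
- tape: Roll of beige masking tape lying flat, 100 mm across, 25 mm high, on the dark mat (3 mm thick) in front of the bin; origin at the centre of its underside. Bystander.
- flux_pot: Open green pot with spatula, 70 mm across, 100 mm high; origin at the centre of its underside. Bystander.
- small_jar: Small jar with a lid, 47 mm across, 54 mm high, behind the rest; origin at the centre of its underside. Bystander.
- desolder_pump: Blue desoldering pump lying on the desk, 172 mm long, 21 mm thick, along its y; origin at the centre of its underside. Bystander.

How it is judged:
On the way, in this order (a step that is already met when the one before it is completed fails the run):
1. the flap rests on its stop (hinge angle above 1.9 rad) (value of joint flap above 1.9 rad), for 0.3 s.
2. the copper bar is wholly outside the bin's front wall (x of copper_bar_rear in the frame of busbar_bin below -0.1 m and value of joint flap above 1.9 rad), for 0.1 s.
At the end, for the whole second after the job is handed in: Flap open on its stop (>1.9 rad); aluminium bar within 25 mm of its start. Copper bar at rest in both notches, tab up: on the notch floors within 4 mm, centre within 18 mm along and 7 mm across of the rest's centre, parallel within 0.1 rad, level within 0.08 rad (value of joint flap above 1.9 rad and x of copper_bar in the frame of rest between -0.018 and 0.018 m and y of copper_bar in the frame of rest between -0.007 and 0.007 m and z of copper_bar in the frame of rest between 0.022 and 0.03 m and angle between the x axis of copper_bar and the x axis of rest, either way round below 0.1 rad and angle between copper_bar's own z axis and vertical below 0.08 rad and linear speed of copper_bar below 0.02 m/s and distance of aluminium_bar from where it was at the start of the episode below 0.025 m); the robot touches nothing.
It fails at once if the flap drops onto its stop (faster than 2.5 rad/s beyond 1.6 rad) (value of joint flap above 1.6 rad and velocity of joint flap above 2.5 rad/s).
It fails at once if the aluminium bar is moved by more than 25 mm (distance of aluminium_bar from where it was at the start of the episode above 0.025 m).
It fails at once if the tape roll, flux pot, small jar or desoldering pump is moved by more than 20 mm (distance of any of tape, flux_pot, small_jar, desolder_pump from where it was at the start of the episode above 0.02 m).
It also fails if it takes over 58 s, if anything falls off the work surface, if the arm or the gripper's body presses on something with over 40 N, if the wrist force passes 120 N, or if a joint passes its speed limit or range.

### The arm

A 6-joint arm with a two-finger parallel gripper is mounted at the origin on a cart in front of the work surface, level with it; the furniture and walls round the work are solid. World frame = base frame: x ahead of the robot, y to its left, z up, the work surface at z = 0. Lengths are in m, angles in rad, forces in N, time in s.
With the tool pointing down it reaches from about 0.275 to 0.875 m from the base axis. Payload 12.5 kg.
Tool frame: the origin (TCP) lies midway between the tips of the shut fingers; the grasp point (between the pads) lies 19 mm behind it (bot.hold_point_z is the z of the grasp point in the tool frame, in m); z points along the fingers, y is the line along which they close (so a half turn about z gives the same grasp; the last joint's range is limited). The gripper opens to 85 mm and grips with 20 to 120 N. Pads are 22 mm wide; open, the fingers measure 114 mm over their backs; the gripper's body (76 mm by 85 mm) begins 54 mm behind the grasp point. The pads swing forward as they close: fully open they stand 13 mm farther back than shut.
Start: joints at [1.263, 0.351, 1.652, -0, 1.139, -0.085], TCP at [0.121, 0.536, 0.231] pointing down, gripper open.
Joint ranges: [-2.75, 2.75], [-0.79, 2.1], [0.01, 2.65], [-1.57, 4.71], [0.07, 3.14], [-2.87, 2.87]. Speed limits (rad/s): [2.22, 2.22, 2.79, 3.14, 3.14, 3.14].

### API

Orientations are given as [roll, pitch, yaw] about the fixed x, y, z axes, in that order (R = Rz(yaw) Ry(pitch) Rx(roll)).
In Python, from station import bot, vision, workorder gives the robot as it stands.
- The arm moves only by the tool send_rows, never from a script. Its argument "plan" is a list of rows, each a list of 2 entries, a list of its own where there are three numbers: the shift along the tool's x, y, z in m, then the turn, a rotation vector about the tool's x, y, z in rad. A call has 1 to 8 rows; each row shifts and turns the commanded pose from where the row before left it, along the tool's axes as they then stand; what a row does not reach is not made up. A row lasts 1/12 s, in which the tool goes at most 41.7 mm and 7.16 degrees, less where a joint would pass 70% of its speed; a pose out of reach is approached as far as the arm can. A call is refused whole if a number of a shift passes 0.0417 or a number of a turn 0.125, either way. A call with a gripper value outside its range is refused whole. "gripper" is the opening, from 0 (shut) to 1 (fully open), set as the call begins (left out, the last holds). The fingers move at their own pace and stop on an object; "newtons" is the grip in N (left out, the last holds). Time passes only in rows, so rows that do not move let the fingers close. It gives the time, the measured TCP pose, the force, the opening and the grip force at its end, in the units of the state.
- bot.read_state(): the state, without advancing time (a new reading comes with each control period).
- vision.read_camera(name): name is "scene" or "top" or "wrist"; returns a dict with "image" (480x640x3 uint8, blue, green, red), "fx", "fy", "cx", "cy" (pixels), "cam_to_world" (4x4, takes a point from camera to world coordinates); the wrist camera has in their place "T_tool_cam" (4x4, takes a point from camera to tool coordinates, whose origin is the TCP and whose axes are the flange's). Camera axes: x right, y down, z forward; pixel columns grow to the right and rows downward; lengths in m; the calibration is good to about 2 mm. A picture is of the moment at which its call begins: read the wrist's pose just before it. There is no depth.
- workorder.hand_in(): hands the job in; it is judged then, once.
The state is a dict: "time_s": time; "joints": joint angles; "joint_velocities": joint speeds; "effort": joint torques, N m; "position": TCP position; "tcp_rot": TCP orientation; "wrist_force": force on the tool from outside, world axes, zero at the start; "wrist_torque": the same for the moment, N m; "gripper_width": opening from 0.0 (shut) to 1.0 (fully open); "grasp_force": force on a finger pad.
Only numpy, scipy, OpenCV 4.12 (cv2) and the standard library are available. Lean on these libraries where they do the work, as an engineer would, in place of code of your own. Each camera call takes 0.05 s, during which the arm holds its last target. There are 200 camera calls.

## Working session

There is one attempt and no reset: what is moved stays moved. The work goes in short steps, Python scripts to look and compute and a tool call to move; the robot and the scene stay as the last step left them, time stands still between calls to the robot, and variables do not carry over. Pictures are saved under pics/ and viewed, at most 10 in all, crops included, and the job is handed in when it is done.

Besides the shell and the picture viewer there is one more tool, called after "Emit:" as name(argument=value, ...) on one line, values as JSON. send_rows: Moves the arm, as the interface text tells. Its arguments: {"type":"object","properties":{"plan":{"type":"array"},"gripper":{"type":"number"},"newtons":{"type":"number"}},"required":["plan"]}

```bash
mkdir -p pics; ls
python3 - <<'E'
from station import bot,vision
import cv2,numpy as np
s=bot.read_state();print({k:np.round(v,3).tolist() for k,v in s.items()},bot.hold_point_z)
for n in("scene","top"):
    c=vision.read_camera(n);cv2.imwrite(f"pics/{n}0.png",c["image"]);print(n,c["fx"],c["fy"],c["cx"],c["cy"],np.round(c["cam_to_world"],4).tolist())
E
```

```text
pics
{'time_s': 0.0, 'joints': [1.263, 0.351, 1.652, -0.0, 1.139, -0.085], 'joint_velocities': [-0.001, 0.001, 0.001, -0.001, -0.001, -0.001], 'effort': [-0.002, -50.609, -29.141, -0.0, 0.004, -0.0], 'position': [0.121, 0.536, 0.231], 'tcp_rot': [-3.14, -0.0, 2.919], 'wrist_force': [-0.599, 0.214, -0.503], 'wrist_torque': [0.015, 0.001, -0.008], 'grasp_force': 0.0, 'gripper_width': 1.0} -0.0187
scene 433.4274017618284 433.4274017618284 323.25240574742776 241.344371223327 [[0.5965, -0.4585, 0.6587, -0.174], [-0.8024, -0.3563, 0.4787, -0.4449], [0.0152, -0.8141, -0.5805, 0.6939], [0.0, 0.0, 0.0, 1.0]]
top 504.89863885018127 504.89863885018127 314.0015352205551 235.3882856974101 [[-0.0417, -0.9772, 0.2083, 0.2385], [-0.9991, 0.0399, -0.0128, 0.0806], [0.0042, -0.2087, -0.978, 1.4336], [0.0, 0.0, 0.0, 1.0]]
```

View pics/scene0.png

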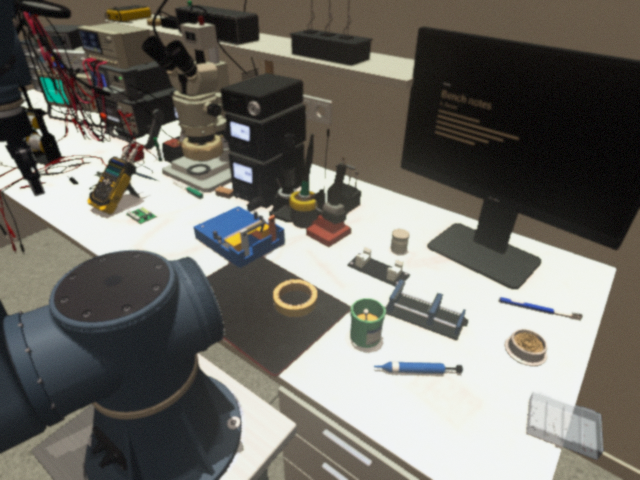

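View pics/top0.png

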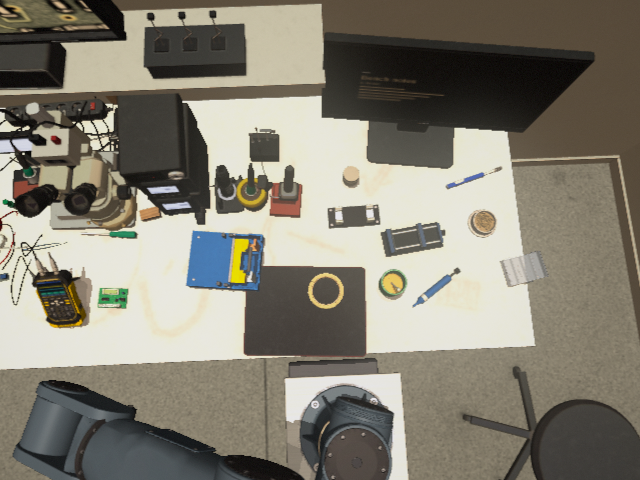

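The scene view shows the blue bin at about (240,235) and the rest at (378,266). In the top view the bin is at (226,261), its front facing image right, the rest at (354,216) and the tape at (326,290). I'll zoom in next.

```bash
cat > h.py <<'E'
import cv2,numpy as np
from station import bot,vision
from scipy.spatial.transform import Rotation as R
def ray(c,uv,T=None):
    T=c["cam_to_world"] if T is None else T; T=np.array(T)
    d=np.array([(uv[0]-c["cx"])/c["fx"],(uv[1]-c["cy"])/c["fy"],1.])
    return T[:3,3],T[:3,:3]@d
def plane(c,uv,z,T=None):
    o,d=ray(c,uv,T); return o+d*(z-o[2])/d[2]
def proj(c,p,T=None):
    T=np.array(c["cam_to_world"] if T is None else T); q=np.linalg.inv(T)@np.r_[p,1]
    return q[0]/q[2]*c["fx"]+c["cx"],q[1]/q[2]*c["fy"]+c["cy"]
def toolT():
    s=bot.read_state();T=np.eye(4);T[:3,:3]=R.from_euler("xyz",s["tcp_rot"]).as_matrix();T[:3,3]=s["position"];return T
E
python3 - <<'E'
from h import *
c=vision.read_camera("top");im=c["image"]
s=vision.read_camera("scene")["image"]
a=cv2.resize(im[222:302,180:276],None,fx=4,fy=4,interpolation=2)
b=cv2.resize(im[190:270,320:416],None,fx=4,fy=4,interpolation=2)
d=cv2.resize(s[195:270,190:290],None,fx=4,fy=3.5,interpolation=2)[:,:384]
e=cv2.resize(s[235:310,335:435],None,fx=4,fy=3.5,interpolation=2)[:,:384]
o=np.vstack([np.hstack([a,b]),np.hstack([d,e])]);cv2.imwrite("pics/crop1.png",o[:600]);print(o.shape)
hsv=cv2.cvtColor(im,cv2.COLOR_BGR2HSV)
m=cv2.inRange(hsv,(100,120,60),(125,255,255));m[:,:170]=0;m[:,290:]=0;m[:215]=0;m[310:]=0
ct=max(cv2.findContours(m,0,1)[0],key=cv2.contourArea);r=cv2.minAreaRect(ct);print("bin",r)
for q in cv2.boxPoints(r):print(q,plane(c,q,.04))
# rest white saddles / base
g=cv2.cvtColor(im,cv2.COLOR_BGR2GRAY);k=(g<90).astype(np.uint8);k[:200]=0;k[232:]=0;k[:,:320]=0;k[:,388:]=0
ys,xs=np.nonzero(k);r=cv2.minAreaRect(np.c_[xs,ys].astype(np.float32));print("rest",r)
for q in cv2.boxPoints(r):print(q,plane(c,q,.008))
E
```

```text
(582, 768, 3)
bin ((209.42037963867188, 259.1947021484375), (42.23957061767578, 54.74513626098633), 3.814074993133545)
[186.52657 285.10178] [0.40947792 0.41991453 0.04      ]
[190.16817 230.4779 ] [0.56381082 0.41132928 0.04      ]
[232.3142  233.28763] [0.55082917 0.2924995  0.04      ]
[228.67259 287.9115 ] [0.396915   0.30376322 0.04      ]
rest ((356.80780029296875, 216.798828125), (58.8439826965332, 22.87526512145996), 5.492323875427246)
[326.42615 225.36789] [0.57039355 0.02468735 0.008     ]
[328.6156  202.59766] [0.63852408 0.01507488 0.008     ]
[387.18945 208.22977] [ 0.61453901 -0.15517805  0.008     ]
[385. 231.] [ 0.54676905 -0.14393811  0.008     ]
```

View pics/crop1.png

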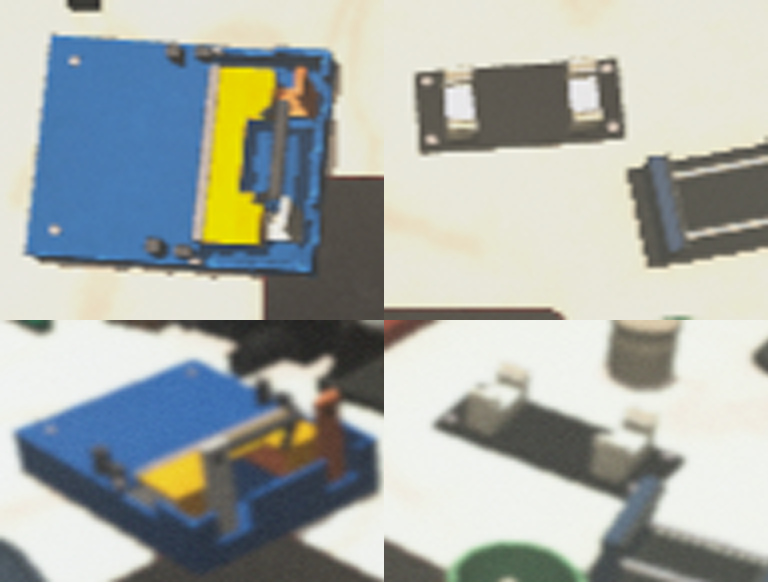

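The crops show the copper tab at top-view (254,244), in the far lane (larger world x, so slot_b), with the aluminium bar in the near lane. The pull bar runs from about (249,249) to (249,271). The rest base has corners near (328,208), (377,205), (380,224) and (329,228).

Run:
```python
from h import *
c=vision.read_camera("top")
for n,uv,z in [("rearfar",(193.2,231),.038),("rearnear",(186.3,285.8),.038),("frontfar",(263.8,234.5),.05),("frontnear",(258,290),.05),
 ("cutab",(254,243),.095),("barfar",(251.5,248),.08),("barnear",(248,271),.08),
 ("r1",(328.5,208.2),.008),("r2",(377,205),.008),("r3",(380.2,224.2),.008),("r4",(329,228.2),.008),("s1",(320+(460-384)/4,190+102/4),.026),("s2",(320+(583-384)/4,190+97/4),.026)]:
    print(n,plane(c,uv,z).round(4))
w=vision.read_camera("wrist");print(w["fx"],w["cx"],w["cy"],np.round(w["T_tool_cam"],3).tolist())
```

```text
rearfar [0.5624 0.4032 0.038 ]
rearnear [0.4078 0.421  0.038 ]
frontfar [0.5415 0.2029 0.05  ]
frontnear [0.3867 0.222  0.05  ]
cutab [0.5093 0.2259 0.095 ]
barfar [0.4987 0.2345 0.08  ]
barnear [0.4359 0.245  0.08  ]
r1 [0.6216 0.0162 0.008 ]
r2 [ 0.6255 -0.1261  0.008 ]
r3 [ 0.5675 -0.1314  0.008 ]
r4 [0.5617 0.0176 0.008 ]
s1 [ 0.5938 -0.0121  0.026 ]
s2 [ 0.5939 -0.1007  0.026 ]
341.8699106901786 316.5579793956856 239.93438062653314 [[-0.001, -0.951, -0.309, 0.08], [1.0, -0.0, -0.0, 0.0], [0.0, -0.309, 0.951, -0.143], [0.0, 0.0, 0.0, 1.0]]
```

Emit:
send_rows(plan=[[[0, 0, 0], [0, 0, -0.113]], [[-0.027, -0.0184, 0.002], [0, 0, 0]], [[-0.027, -0.0184, 0.002], [0, 0, 0]], [[-0.027, -0.0184, 0.002], [0, 0, 0]], [[-0.027, -0.0184, 0.002], [0, 0, 0]], [[-0.027, -0.0184, 0.002], [0, 0, 0]], [[-0.027, -0.0184, 0.002], [0, 0, 0]], [[-0.027, -0.0184, 0.002], [0, 0, 0]]], gripper=1)

```text
time_s: 0.97
position: [0.2962, 0.3865, 0.2173]
tcp_rot: [3.141, 0.0, 3.032]
wrist_force: [-0.0, 1.0, 0.3]
gripper_width: 1.002
grasp_force: 0.0
```

Emit:
send_rows(plan=[[[-0.027, -0.0184, 0.002], [0, 0, 0]], [[-0.027, -0.0184, 0.002], [0, 0, 0]], [[-0.027, -0.0184, 0.002], [0, 0, 0]], [[-0.027, -0.0184, 0.002], [0, 0, 0]], [[-0.027, -0.0184, 0.002], [0, 0, 0]], [[-0.027, -0.0184, 0.002], [0, 0, 0]], [[-0.027, -0.0184, 0.002], [0, 0, 0]], [[0, 0, 0], [0, 0, 0]]])

```text
time_s: 1.63
position: [0.4722, 0.2359, 0.2029]
tcp_rot: [-3.141, 0.001, 3.029]
wrist_force: [0.1, -0.3, -0.4]
gripper_width: 0.999
grasp_force: 0.0
```

Run:
```python
from h import *
s=bot.read_state();print(s["time_s"],s["position"],s["tcp_rot"],s["joints"])
T=toolT();w=vision.read_camera("wrist");np.save("wT1.npy",T@w["T_tool_cam"]);cv2.imwrite("pics/w1.png",w["image"])
```

```text
1.6333 [0.47223327 0.23586718 0.20294744] [-3.14112162e+00  1.04331589e-03  3.02853171e+00] [ 3.75475497e-01  3.42826434e-01  1.73949249e+00 -1.03893719e-03
  1.05857376e+00 -1.08175076e+00]
```

View pics/w1.png

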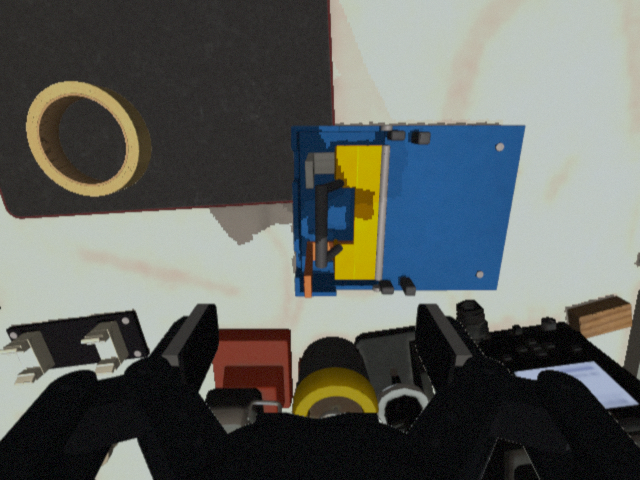

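The wrist view shows the pull bar running from (322,188) to (321,264). The hood's rear corners are at (523,126) and (497,290), and the copper tab is at (308,270).

Run:
```python
from h import *
w=vision.read_camera("wrist");T=np.load("wT1.npy")
for n,uv,z in [("rearnear",(523,126),.038),("rearfar",(497,290),.038),("frontnear",(292,126),.05),("frontfar",(295,296),.05),("bar1",(322,188),.08),("bar2",(321,264),.08),("cutab",(308,270),.08)]:
    print(n,plane(w,uv,z,T).round(4))
C=np.array([.4746,.3123]);a=1.461;e=np.array([np.cos(a),np.sin(a)]);f=np.array([-e[1],e[0]])
for b in [(-75,0,80),(-92,-45,95),(-20,70,60),(-20,-70,60),(100,78,38),(100,-78,38),(-100,78,50),(-100,-78,50)]:
    b=np.array(b)/1000;p=np.r_[C+e*b[0]+f*b[1],b[2]];print(b,p.round(4),np.round(proj(w,p,T),1))
```

```text
rearnear [0.4109 0.4205 0.038 ]
rearfar [0.5648 0.4061 0.038 ]
frontnear [0.3887 0.2255 0.05  ]
frontfar [0.5426 0.2073 0.05  ]
bar1 [0.4371 0.2445 0.08  ]
bar2 [0.5004 0.2368 0.08  ]
cutab [0.5046 0.2253 0.08  ]
[-0.075  0.     0.08 ] [0.4664 0.2378 0.08  ] [317.6 224.9]
[-0.092 -0.045  0.095] [0.5092 0.2159 0.095 ] [296.7 283.9]
[-0.02  0.07  0.06] [0.4028 0.3001 0.06  ] [386.3 133.3]
[-0.02 -0.07  0.06] [0.542  0.2848 0.06  ] [377.3 291.9]
[0.1   0.078 0.038] [0.408  0.4202 0.038 ] [522.9 122.5]
[ 0.1   -0.078  0.038] [0.5631 0.4032 0.038 ] [494.1 288.7]
[-0.1    0.078  0.05 ] [0.3861 0.2214 0.05  ] [286.7 123.3]
[-0.1   -0.078  0.05 ] [0.5412 0.2044 0.05  ] [291.7 295. ]
```

Emit:
send_rows(plan=[[[0.0044, 0.0033, 0.025], [0, 0, 0]], [[0, 0, 0.03], [0, 0, 0]], [[0, 0, 0.03], [0, 0, 0]], [[0, 0, 0.03], [0, 0, 0]], [[0, 0, 0.02], [0, 0, 0]], [[0, 0, 0.007], [0, 0, 0]], [[0, 0, 0], [0, 0, 0]]])

```text
time_s: 2.32
position: [0.4636, 0.2431, 0.0602]
tcp_rot: [-3.14, -0.003, 3.033]
wrist_force: [-0.6, 0.3, 0.0]
gripper_width: 0.999
grasp_force: 0.0
```

Emit:
send_rows(plan=[[[0, 0, 0], [0, 0, 0]], [[0, 0, 0], [0, 0, 0]], [[0, 0, 0], [0, 0, 0]], [[0, 0, 0], [0, 0, 0]], [[0, 0, 0], [0, 0, 0]], [[0, 0, 0], [0, 0, 0]], [[0, 0, 0], [0, 0, 0]], [[0, 0, 0], [0, 0, 0]]], gripper=0, newtons=30)

```text
time_s: 2.98
position: [0.4648, 0.2405, 0.0618]
tcp_rot: [-3.138, -0.001, 3.033]
wrist_force: [-0.0, -19.6, 11.1]
gripper_width: 0.102
grasp_force: 30.1
```

Run:
```python
import numpy as np
p=np.radians(33.2);r=65.7;n=24
t=np.linspace(0,2.0,n+1);y=-r*np.cos(p+t);z=r*np.sin(p+t)
print([[round(a,1),round(-b,1)] for a,b in zip(np.diff(y),np.diff(z))])
```

```text
[[np.float64(3.2), np.float64(-4.5)], [np.float64(3.5), np.float64(-4.2)], [np.float64(3.9), np.float64(-3.9)], [np.float64(4.2), np.float64(-3.5)], [np.float64(4.5), np.float64(-3.2)], [np.float64(4.7), np.float64(-2.8)], [np.float64(4.9), np.float64(-2.4)], [np.float64(5.1), np.float64(-2.0)], [np.float64(5.3), np.float64(-1.5)], [np.float64(5.4), np.float64(-1.1)], [np.float64(5.4), np.float64(-0.6)], [np.float64(5.5), np.float64(-0.2)], [np.float64(5.5), np.float64(0.3)], [np.float64(5.4), np.float64(0.7)], [np.float64(5.3), np.float64(1.2)], [np.float64(5.2), np.float64(1.6)], [np.float64(5.1), np.float64(2.0)], [np.float64(4.9), np.float64(2.5)], [np.float64(4.7), np.float64(2.9)], [np.float64(4.4), np.float64(3.2)], [np.float64(4.1), np.float64(3.6)], [np.float64(3.8), np.float64(3.9)], [np.float64(3.5), np.float64(4.2)], [np.float64(3.1), np.float64(4.5)]]
```

Emit:
send_rows(plan=[[[0, -0.0025, -0.0015], [0, 0, 0]], [[0, 0.0032, -0.0045], [0, 0, 0]], [[0, 0.0035, -0.0042], [0, 0, 0]], [[0, 0.0039, -0.0039], [0, 0, 0]], [[0, 0.0042, -0.0035], [0, 0, 0]], [[0, 0.0045, -0.0032], [0, 0, 0]], [[0, 0.0047, -0.0028], [0, 0, 0]], [[0, 0.0049, -0.0024], [0, 0, 0]]])

```text
time_s: 3.65
position: [0.468, 0.2688, 0.0882]
tcp_rot: [-3.141, 0.0, 3.032]
wrist_force: [1.3, -3.6, 0.8]
gripper_width: 0.1
grasp_force: 29.6
```

Emit:
send_rows(plan=[[[0, 0.0051, -0.002], [0, 0, 0]], [[0, 0.0053, -0.0015], [0, 0, 0]], [[0, 0.0054, -0.0011], [0, 0, 0]], [[0, 0.0054, -0.0006], [0, 0, 0]], [[0, 0.0055, -0.0002], [0, 0, 0]], [[0, 0.0055, 0.0003], [0, 0, 0]], [[0, 0.0054, 0.0007], [0, 0, 0]], [[0, 0.0053, 0.0012], [0, 0, 0]]])

```text
time_s: 4.32
position: [0.4727, 0.3122, 0.0905]
tcp_rot: [3.141, 0.0, 3.032]
wrist_force: [1.9, -3.9, 0.1]
gripper_width: 0.101
grasp_force: 30.3
```

Emit:
send_rows(plan=[[[0, 0.0052, 0.0016], [0, 0, 0]], [[0, 0.0051, 0.002], [0, 0, 0]], [[0, 0.0049, 0.0025], [0, 0, 0]], [[0, 0.0047, 0.0029], [0, 0, 0]], [[0, 0.0044, 0.0032], [0, 0, 0]], [[0, 0.0041, 0.0036], [0, 0, 0]], [[0, 0.0038, 0.0039], [0, 0, 0]], [[0, 0, 0], [0, 0, 0]]])

```text
time_s: 4.98
position: [0.4761, 0.3443, 0.0701]
tcp_rot: [3.141, -0.0, 3.032]
wrist_force: [1.6, -0.1, 1.8]
gripper_width: 0.105
grasp_force: 30.4
```

Emit:
send_rows(plan=[[[0, 0.0018, 0.0021], [0, 0, 0]], [[0, 0.0018, 0.0021], [0, 0, 0]], [[0, 0.0016, 0.0022], [0, 0, 0]], [[0, 0.0016, 0.0022], [0, 0, 0]], [[0, 0.0004, 0.0008], [0, 0, 0]], [[0, 0, 0], [0, 0, 0]]])

```text
time_s: 5.48
position: [0.4768, 0.3503, 0.0617]
tcp_rot: [-3.14, -0.001, 3.032]
wrist_force: [-2.0, -7.6, 9.9]
gripper_width: 0.102
grasp_force: 31.2
```

Emit:
send_rows(plan=[[[0, 0, 0], [0, 0, 0]], [[0, 0, 0], [0, 0, 0]], [[0, 0, 0], [0, 0, 0]], [[0, 0, 0], [0, 0, 0]], [[0, 0, -0.01], [0, 0, 0]], [[0, 0, -0.03], [0, 0, 0]], [[0, 0, -0.03], [0, 0, 0]], [[0, 0, -0.02], [0, 0, 0]]], gripper=0.6)

```text
time_s: 6.15
position: [0.4774, 0.3512, 0.1546]
tcp_rot: [3.14, 0.002, 3.032]
wrist_force: [0.3, 0.4, 0.2]
gripper_width: 0.6
grasp_force: 0.0
```

Emit:
send_rows(plan=[[[0, -0.03, 0], [0, 0, 0]], [[0, -0.03, 0], [0, 0, 0]], [[0, -0.03, 0], [0, 0, 0]], [[0, -0.03, 0], [0, 0, 0]], [[0, 0, 0], [0, 0, 0]], [[0, 0, 0], [0, 0, 0]]])

```text
time_s: 6.65
position: [0.464, 0.2307, 0.1522]
tcp_rot: [3.141, 0.001, 3.03]
wrist_force: [0.1, 0.7, -0.7]
gripper_width: 0.596
grasp_force: 0.0
```

Run:
```python
from h import *
s=bot.read_state();print(s["time_s"],s["position"],s["tcp_rot"])
T=toolT();w=vision.read_camera("wrist");np.save("wT2.npy",T@w["T_tool_cam"]);im=w["image"]
hsv=cv2.cvtColor(im,cv2.COLOR_BGR2HSV);m=cv2.inRange(hsv,(3,100,50),(18,255,255))
for ct in cv2.findContours(m,0,1)[0]:
    if cv2.contourArea(ct)>60: print(cv2.boundingRect(ct),cv2.contourArea(ct))
cv2.imwrite("pics/w2.png",im)
```

```text
6.65 [0.46395324 0.2306652  0.15224476] [3.14106604e+00 6.90232406e-04 3.02983651e+00]
(246, 363, 48, 59) 2023.5
(611, 334, 29, 42) 683.0
(310, 266, 83, 77) 1967.5
(0, 97, 103, 109) 8580.0
```

View pics/w2.png

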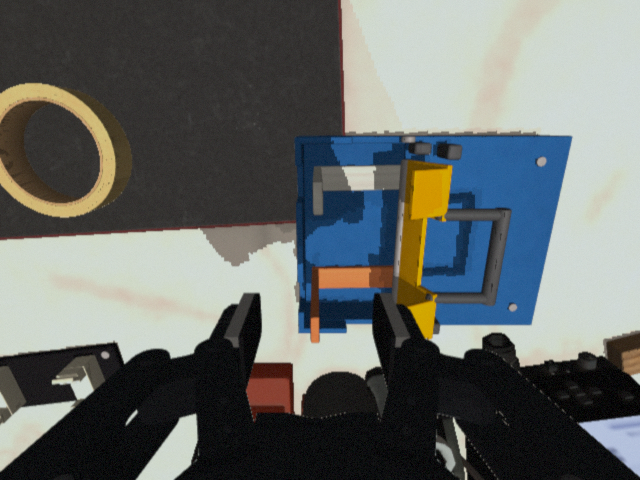

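The flap is open, with its pull bar resting behind at (500,255). The copper leg spans rows 267–288 near column 355. The tab runs from its foot near (315,268) to its top far edge at (310–320,342).

Run:
```python
from h import *
w=vision.read_camera("wrist");T=np.load("wT2.npy")
C=np.array([.4762,.3140]);a=1.461;e=np.array([np.cos(a),np.sin(a)]);f=np.array([-e[1],e[0]])
def B(p):d=p[:2]-C;return (d@e).round(4),(d@f).round(4)
for n,uv,z in [("hood rn",(571,136),.038),("hood rf",(531,325),.038),("fn",(296,137),.05),("ff",(300,332),.05),("leg+",(355,267),.011),("leg-",(355,288),.011),("tabtop f",(310.5,342),.095),("tabtop r",(320,342),.095),("flapbar mid",(499,255),.084)]:
    p=plane(w,uv,z,T);print(n,p.round(4),B(p))
im=cv2.imread("pics/w2.png");hsv=cv2.cvtColor(im,cv2.COLOR_BGR2HSV);m=cv2.inRange(hsv,(3,100,50),(18,255,255))
for r in range(266,345,6):
    x=np.nonzero(m[r,300:400])[0]+300; print(r,x.min() if len(x) else 0,x.max() if len(x) else 0)
```

```text
hood rn [0.4102 0.4214 0.038 ] (np.float64(0.0995), np.float64(0.0774))
hood rf [0.565  0.4054 0.038 ] (np.float64(0.1006), np.float64(-0.0782))
fn [0.3885 0.2255 0.05  ] (np.float64(-0.0976), np.float64(0.0775))
ff [0.5419 0.2086 0.05  ] (np.float64(-0.0976), np.float64(-0.0768))
leg+ [0.5058 0.2611 0.011 ] (np.float64(-0.0493), np.float64(-0.0352))
leg- [0.5265 0.2595 0.011 ] (np.float64(-0.0486), np.float64(-0.056))
tabtop f [0.5216 0.2205 0.095 ] (np.float64(-0.088), np.float64(-0.0554))
tabtop r [0.5223 0.2269 0.095 ] (np.float64(-0.0815), np.float64(-0.0554))
flapbar mid [0.4768 0.3506 0.084 ] (np.float64(0.0364), np.float64(0.0035))
266 356 392
272 312 399
278 312 392
284 312 391
290 312 397
296 312 397
302 311 318
308 311 318
314 311 318
320 310 319
326 310 319
332 311 318
338 311 318
344 0 0
```

Emit:
send_rows(plan=[[[-0.0245, -0.0004, 0], [0, 0, 0]], [[-0.024, -0.0004, 0], [0, 0, 0]], [[0, 0, 0.02], [0, 0, 0]], [[0, 0, 0.025], [0, 0, 0]], [[0, 0, 0.025], [0, 0, 0]], [[0, 0, 0.017], [0, 0, 0]], [[0, 0, 0.007], [0, 0, 0]], [[0, 0, 0], [0, 0, 0]]])

```text
time_s: 7.42
position: [0.5112, 0.2259, 0.056]
tcp_rot: [-3.141, -0.002, 3.033]
wrist_force: [0.3, -0.2, 0.3]
gripper_width: 0.602
grasp_force: 0.0
```

Emit:
send_rows(plan=[[[0, 0, 0], [0, 0, 0]], [[0, 0, 0], [0, 0, 0]], [[0, 0, 0], [0, 0, 0]], [[0, 0, 0], [0, 0, 0]], [[0, 0, 0], [0, 0, 0]], [[0, 0, 0], [0, 0, 0]]], gripper=0, newtons=60)

```text
time_s: 7.92
position: [0.5124, 0.2256, 0.0585]
tcp_rot: [3.141, 0.001, 3.032]
wrist_force: [-0.7, 0.2, 7.3]
gripper_width: 0.062
grasp_force: 59.1
```

Run:
```python
import numpy as np
n=6;d=.166/n;v=np.array([-167,53.])
rot=lambda t:np.array([[np.cos(t),np.sin(t)],[-np.sin(t),np.cos(t)]])
for i in range(n):
    w=(rot((i+1)*d)-rot(i*d))@v; l=rot(-i*d)@w  # into tool-aligned axes
    print("tool y",l[0].round(2),"tool z",-l[1].round(2),"turn",round(d,4))
```

```text
tool y 1.53 tool z -4.6 turn 0.0277
tool y 1.53 tool z -4.6 turn 0.0277
tool y 1.53 tool z -4.6 turn 0.0277
tool y 1.53 tool z -4.6 turn 0.0277
tool y 1.53 tool z -4.6 turn 0.0277
tool y 1.53 tool z -4.6 turn 0.0277
```

Emit:
send_rows(plan=[[[0, 0, -0.001], [0, 0, 0]], [[0, 0.0015, -0.0046], [0.0277, 0, 0]], [[0, 0.0015, -0.0046], [0.0277, 0, 0]], [[0, 0.0015, -0.0046], [0.0277, 0, 0]], [[0, 0.0015, -0.0046], [0.0277, 0, 0]], [[0, 0.0015, -0.0046], [0.0277, 0, 0]], [[0, 0.0015, -0.0046], [0.0277, 0, 0]], [[0, 0, 0], [0, 0, 0]]])

```text
time_s: 8.58
position: [0.5134, 0.237, 0.086]
tcp_rot: [-2.975, 0.001, 3.033]
wrist_force: [0.7, 1.3, -1.9]
gripper_width: 0.06
grasp_force: 58.6
```

Run:
```python
from h import *
s=bot.read_state();print(s["position"],s["tcp_rot"],s["wrist_force"],s["wrist_torque"])
T=toolT();w=vision.read_camera("wrist");np.save("wT3.npy",T@w["T_tool_cam"]);im=w["image"]
s=vision.read_camera("scene")["image"]
d=cv2.resize(s[190:270,190:290],None,fx=4,fy=4,interpolation=2)
o=np.hstack([d,cv2.resize(im[120:440,120:520],None,fx=1,fy=1)]);cv2.imwrite("pics/w3.png",o)
```

```text
[0.51338347 0.23702493 0.08597461] [-2.97491509e+00  1.18561804e-03  3.03264670e+00] [ 0.69257318  1.28999159 -1.89089145] [ 0.07617909 -0.0510208  -0.00656936]
```

View pics/w3.png

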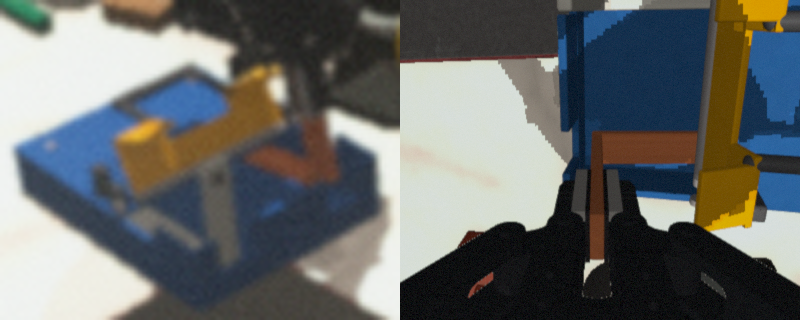

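The copper bar is tilted with its tab between the fingers, and the flap is clear. I'll draw it out along the tool's -y axis.

Emit:
send_rows(plan=[[[0, -0.006, 0], [0, 0, 0]], [[0, -0.01, 0], [0, 0, 0]], [[0, -0.012, 0], [0, 0, 0]], [[0, -0.012, 0], [0, 0, 0]], [[0, -0.012, 0], [0, 0, 0]], [[0, -0.012, 0], [0, 0, 0]]])

```text
time_s: 9.18
position: [0.5059, 0.1718, 0.0961]
tcp_rot: [-2.975, -0.0, 3.031]
wrist_force: [-0.2, -0.3, -1.5]
gripper_width: 0.063
grasp_force: 58.6
```

Emit:
send_rows(plan=[[[0, -0.02, 0], [0, 0, 0]], [[0, -0.02, 0], [0, 0, 0]], [[0, -0.02, 0], [0, 0, 0]], [[0, -0.02, 0], [0, 0, 0]], [[0, -0.02, 0], [0, 0, 0]], [[0, -0.02, 0], [0, 0, 0]], [[0, -0.02, 0], [0, 0, 0]], [[0, -0.02, 0], [0, 0, 0]]])

```text
time_s: 9.85
position: [0.4883, 0.0148, 0.1227]
tcp_rot: [-2.975, 0.0, 3.031]
wrist_force: [0.3, 0.3, -1.9]
gripper_width: 0.062
grasp_force: 58.6
```

Emit:
send_rows(plan=[[[0, 0, -0.01], [0, 0, 0]], [[0, 0, -0.02], [0, 0, 0]], [[0, 0, -0.02], [-0.055, 0, 0]], [[0, 0, -0.02], [-0.055, 0, 0]], [[0, 0, -0.02], [-0.056, 0, 0]], [[0, 0, 0], [0, 0, 0]], [[0, 0, 0], [0, 0, 0]]])

```text
time_s: 10.43
position: [0.4902, 0.0274, 0.2123]
tcp_rot: [-3.141, 0.002, 3.031]
wrist_force: [-0.2, -0.7, -2.4]
gripper_width: 0.061
grasp_force: 59.2
```

Run:
```python
from h import *
s=bot.read_state();print(s["time_s"],s["position"],s["tcp_rot"],s["joints"])
T=toolT();w=vision.read_camera("wrist");np.save("wT4.npy",T@w["T_tool_cam"]);cv2.imwrite("pics/w4.png",w["image"])
```

```text
10.4333 [0.49022142 0.02741802 0.21230988] [-3.14058177e+00  2.13091462e-03  3.03052180e+00] [-3.83472742e-02  2.65316781e-01  1.82238487e+00 -1.33939256e-03
  1.05183956e+00 -1.49740856e+00]
```

View pics/w4.png

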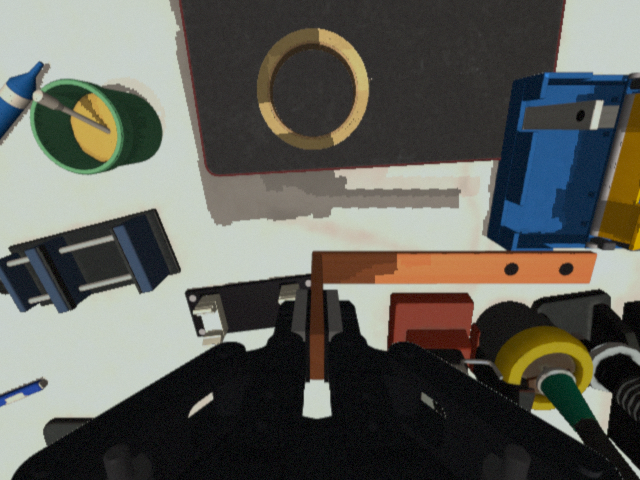

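The bar is out and level: the leg is horizontal in the image at rows 252–283. The rest is partly hidden at (190–310, 275–340). Shifting the tool about 6 cm in world +x will show it clear of the fingers.

Emit:
send_rows(plan=[[[-0.03, 0, 0], [0, 0, 0]], [[-0.03, 0, 0], [0, 0, 0]], [[-0.01, 0, 0], [0, 0, 0]], [[0, 0, 0], [0, 0, 0]], [[0, 0, 0], [0, 0, 0]]])

```text
time_s: 10.9
position: [0.5588, 0.0207, 0.2099]
tcp_rot: [-3.14, -0.003, 3.032]
wrist_force: [-0.5, -0.7, -0.6]
gripper_width: 0.061
grasp_force: 59.2
```

Run:
```python
from h import *
s=bot.read_state();print(s["time_s"],s["position"],s["tcp_rot"])
T=toolT();w=vision.read_camera("wrist");np.save("wT5.npy",T@w["T_tool_cam"]);im=w["image"]
cv2.imwrite("pics/w5full.png",im);cv2.imwrite("pics/w5.png",cv2.resize(im[170:370,120:380],None,fx=3,fy=3,interpolation=2))
```

```text
10.9 [0.55882059 0.02068576 0.20985716] [-3.14038603e+00 -3.00314630e-03  3.03210621e+00]
```

View pics/w5.png

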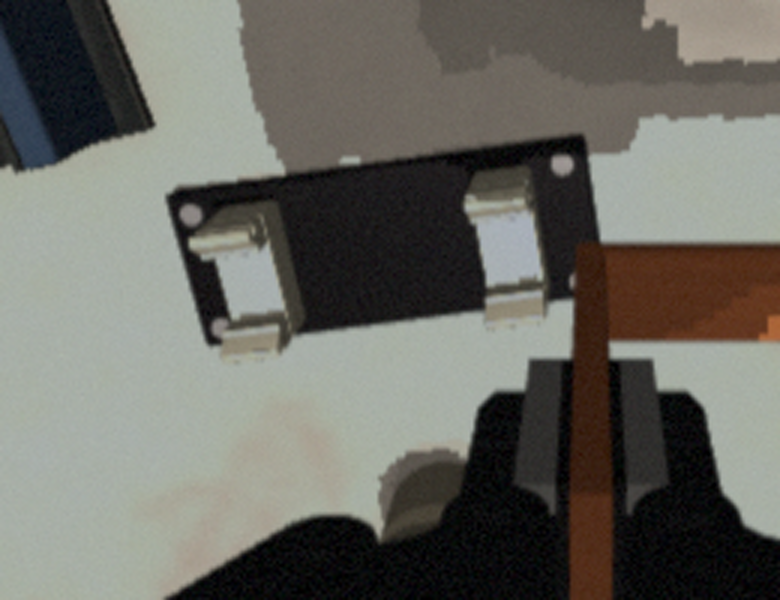

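The crop shows the base corners at crop (168,193), (585,137) and (207,345). The white notch floors are centred near (248,285) and (509,252), and the screws are at (190,215), (562,165) and (220,327).

Run:
```python
from h import *
w=vision.read_camera("wrist");T=np.load("wT5.npy");s=bot.read_state();print(s["position"])
P=lambda q,z:plane(w,(120+q[0]/3,170+q[1]/3),z,T)
nl,nr,fl=P((168,193),.008),P((585,137),.008),P((207,345),.008)
print("base",nl,nr,fl,"len",np.linalg.norm(nl-nr),np.linalg.norm(nl-fl),"centre",(nr+fl)/2,"yaw",np.arctan2(*(nr-nl)[[1,0]]))
a=[P(q,.008) for q in((190,215),(562,165),(220,327))];print("screws c",(a[1]+a[2])/2,"yaw",np.arctan2(*(a[1]-a[0])[[1,0]]))
L=[P(q,.026) for q in((214,257),(268,246),(283,314),(229,322))];Rr=[P(q,.026) for q in((475,220),(532,210),(543,288),(487,293))]
print(np.round(L,4).tolist(),np.round(Rr,4).tolist());l,r=np.mean(L,0),np.mean(Rr,0);print("notch",l,r,(l+r)/2,np.linalg.norm(l-r),np.arctan2(*(r-l)[[1,0]]))
```

```text
[0.55848336 0.02074378 0.21061018]
base [ 0.567847  -0.1293429  0.008    ] [0.56380218 0.0186561  0.008     ] [ 0.62689099 -0.12880944  0.008     ] len 0.1480542719179421 0.05904639886000016 centre [ 0.59534658 -0.05507667  0.008     ] yaw 1.5981195568657445
screws c [ 0.59659039 -0.05643365  0.008     ] yaw 1.5993185974362565
[[0.5873, -0.1108, 0.026], [0.5854, -0.0917, 0.026], [0.6105, -0.0917, 0.026], [0.6115, -0.111, 0.026]] [[0.5838, -0.0207, 0.026], [0.5824, -0.0012, 0.026], [0.6108, -0.001, 0.026], [0.6105, -0.0204, 0.026]]
notch [ 0.5986569  -0.10130138  0.026     ] [ 0.59687841 -0.0108038   0.026     ] [ 0.59776766 -0.05605259  0.026     ] 0.09051505717114763 1.5904460925277517
```

Run:
```python
from h import *
w=vision.read_camera("wrist");M=np.array(w["T_tool_cam"])
im=cv2.imread("pics/w5full.png");hsv=cv2.cvtColor(im,cv2.COLOR_BGR2HSV);m=cv2.inRange(hsv,(3,90,30),(18,255,255))
for u in (340,370,400,450,500,550):
    v=np.nonzero(m[220:300,u])[0]+220
    if len(v): print(u,v.min(),v.max()+1,[plane(w,(u,q),.0475,M).round(4)[:2].tolist() for q in (v.min(),v.max()+1)])
v=np.nonzero(m[268])[0];print("tab cols row268",v.min(),v.max())
```

```text
340 252 283 [[0.0104, 0.0143], [-0.0097, 0.0147]]
370 252 283 [[0.0104, 0.0321], [-0.0097, 0.033]]
400 238 300 [[0.0191, 0.0492], [-0.0213, 0.0522]]
450 238 290 [[0.0191, 0.0784], [-0.0144, 0.0824]]
500 251 285 [[0.011, 0.1089], [-0.0111, 0.1126]]
550 250 299 [[0.0116, 0.1384], [-0.0206, 0.1451]]
tab cols row268 311 593
```

Emit:
send_rows(plan=[[[0, 0, 0], [0, 0, -0.0685]], [[0, 0, 0], [0, 0, -0.0685]], [[-0.006, -0.0266, 0], [0, 0, 0]], [[-0.006, -0.0266, 0], [0, 0, 0]], [[-0.006, -0.0266, 0], [0, 0, 0]], [[-0.006, -0.0266, 0], [0, 0, 0]], [[-0.006, -0.0267, 0], [0, 0, 0]], [[-0.006, -0.0267, 0], [0, 0, 0]]])

```text
time_s: 11.72
position: [0.5996, -0.1393, 0.2116]
tcp_rot: [-3.141, -0.0, -3.114]
wrist_force: [1.1, -0.0, -1.0]
gripper_width: 0.058
grasp_force: 59.2
```

Emit:
send_rows(plan=[[[0, 0, 0.03], [0, 0, 0]], [[0, 0, 0.03], [0, 0, 0]], [[0, 0, 0.03], [0, 0, 0]], [[0, 0, 0], [0, 0, 0]], [[0, 0, 0], [0, 0, 0]]])

```text
time_s: 12.13
position: [0.5991, -0.138, 0.1211]
tcp_rot: [3.141, -0.003, -3.114]
wrist_force: [0.1, 0.6, -0.7]
gripper_width: 0.056
grasp_force: 59.2
```

Run:
```python
from h import *
s=bot.read_state();print(s["time_s"],s["position"],s["tcp_rot"],s["wrist_force"])
T=toolT();w=vision.read_camera("wrist");np.save("wT6.npy",T@w["T_tool_cam"]);im=w["image"]
cv2.imwrite("pics/w6.png",im)
```

```text
12.1333 [ 0.59913916 -0.1379678   0.12112408] [ 3.14106450e+00 -2.55447485e-03 -3.11427293e+00] [ 0.09845259  0.63189674 -0.71495228]
```

View pics/w6.png

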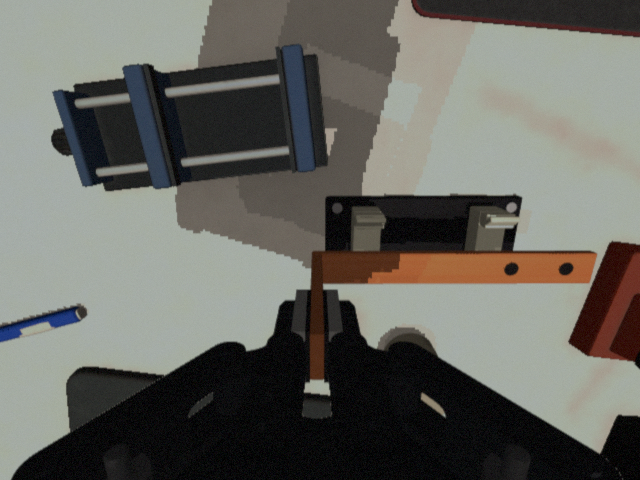

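The bar is parallel to the rest: the base's near edge lies on row 197, between columns 327 and 521. I'll check the centring from those corners.

Run:
```python
from h import *
w=vision.read_camera("wrist");T=np.load("wT6.npy");Tt=T@np.linalg.inv(w["T_tool_cam"])
for uv in((327,197),(521,197)):
    p=plane(w,uv,.008,T);print(p,(np.linalg.inv(Tt)@np.r_[p,1])[:3].round(4))
```

```text
[ 0.56795651 -0.13035078  0.008     ] [0.0307 0.0084 0.1132]
[0.56403941 0.01635937 0.008     ] [0.0306 0.1552 0.1133]
```

Emit:
send_rows(plan=[[[0.0005, 0, 0.014], [0, 0, 0]], [[0, 0, 0.014], [0, 0, 0]], [[0, 0, 0.007], [0, 0, 0]], [[0, 0, 0.003], [0, 0, 0]], [[0, 0, 0.002], [0, 0, 0]], [[0, 0, 0], [0, 0, 0]], [[0, 0, 0], [0, 0, 0]]])

```text
time_s: 12.82
position: [0.6, -0.1384, 0.0824]
tcp_rot: [-3.141, 0.001, -3.114]
wrist_force: [0.5, -0.5, -1.6]
gripper_width: 0.061
grasp_force: 59.2
```

Emit:
send_rows(plan=[[[0, 0, 0.001], [0, 0, 0]], [[0, 0, 0.001], [0, 0, 0]], [[0, 0, 0.001], [0, 0, 0]], [[0, 0, 0], [0, 0, 0]], [[0, 0, 0], [0, 0, 0]]])

```text
time_s: 13.23
position: [0.5999, -0.1386, 0.0795]
tcp_rot: [-3.141, 0.001, -3.114]
wrist_force: [-2.2, -1.0, 6.6]
gripper_width: 0.06
grasp_force: 60.5
```

Emit:
send_rows(plan=[[[0, 0, 0], [0, 0, 0]], [[0, 0, 0], [0, 0, 0]], [[0, 0, 0], [0, 0, 0]], [[0, 0, 0], [0, 0, 0]], [[0, 0, -0.005], [0, 0, 0]], [[0, 0, -0.02], [0, 0, 0]], [[0, 0, -0.03], [0, 0, 0]], [[0, 0, -0.04], [0, 0, 0]]], gripper=0.35)

```text
time_s: 13.9
position: [0.5983, -0.1379, 0.1727]
tcp_rot: [3.14, -0.004, -3.114]
wrist_force: [-0.6, -0.2, -0.9]
gripper_width: 0.351
grasp_force: 0.0
```

Emit:
send_rows(plan=[[[0, 0, -0.03], [0, 0, 0]], [[0.03, 0, 0], [0, 0, 0]], [[0.03, 0, 0], [0, 0, 0]], [[0, 0, 0], [0, 0, 0]], [[0, 0, 0], [0, 0, 0]]])

```text
time_s: 14.32
position: [0.5388, -0.14, 0.2043]
tcp_rot: [-3.141, 0.0, -3.115]
wrist_force: [0.8, 0.8, 0.3]
gripper_width: 0.353
grasp_force: 0.0
```

Run:
```python
from h import *
s=bot.read_state();print(s["time_s"],s["position"],s["wrist_force"])
T=toolT();w=vision.read_camera("wrist");np.save("wT7.npy",T@w["T_tool_cam"]);im=w["image"]
t=vision.read_camera("top")["image"];sc=vision.read_camera("scene")["image"]
o=np.hstack([cv2.resize(im,(480,360)),np.vstack([cv2.resize(t[190:310,180:400],(320,180)),cv2.resize(sc[190:330,180:430],(320,180))])])
cv2.imwrite("pics/w7.png",o);cv2.imwrite("pics/w7full.png",im)
```

```text
14.3167 [ 0.53880293 -0.14002624  0.2042799 ] [0.81548813 0.81187986 0.29550633]
```

View pics/w7.png

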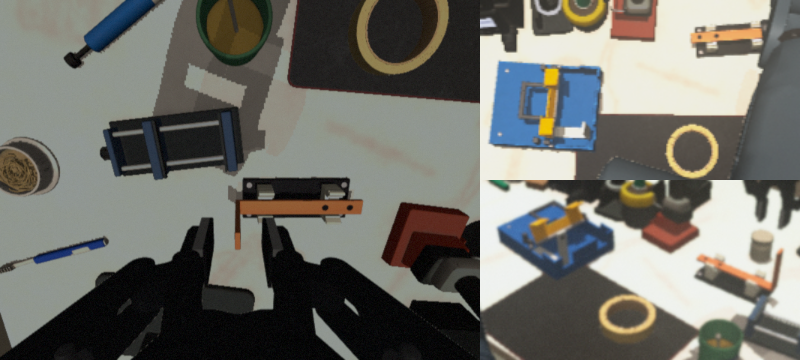

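The copper bar lies in both saddles with its tab up, at composite (237–362, 199–213), and the flap is open. The aluminium bar is in its lane and the bystanders are undisturbed. One numeric check before handing in.

Run:
```python
from h import *
w=vision.read_camera("wrist");T=np.load("wT7.npy");im=cv2.imread("pics/w7full.png")
hsv=cv2.cvtColor(im,cv2.COLOR_BGR2HSV);m=cv2.inRange(hsv,(3,90,40),(18,255,255));m[:255]=0;m[:,:300]=0;m[:,490:]=0
for u in (340,380,420,460):
    v=np.nonzero(m[255:300,u])[0]+255; print(u,v.min(),v.max(),plane(w,(u,v.min()),.032,T).round(4),plane(w,(u,v.max()+1),.032,T).round(4))
x=np.nonzero(m[275])[0];print("rear",x.max(),plane(w,(x.max()+1,275),.032,T).round(4))
```

```text
340 266 286 [ 0.5882 -0.115   0.032 ] [ 0.6111 -0.114   0.032 ]
380 266 286 [ 0.5871 -0.0753  0.032 ] [ 0.61   -0.0734  0.032 ]
420 266 286 [ 0.5861 -0.0356  0.032 ] [ 0.609  -0.0329  0.032 ]
460 266 285 [0.585  0.0041 0.032 ] [0.6068 0.0075 0.032 ]
rear 482 [0.5941 0.0287 0.032 ]
```

```bash
python3 -c "
from station import workorder
print(workorder.hand_in())"
```

```text
the job is handed in; nothing more can be done
None
```

The job is handed in after about 14 s of the 58 s allowed; no verdict came back. The flap is open on its stop, and the copper bar lies in both saddles, tab up and within about 2 mm of the rest's centre. In the last pictures the aluminium bar is still in the bin and the tape, pots and tools look undisturbed.

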